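Reset the lasting jack and dress the last

TASK

The lasting jack is set for too long a last: press its brass spring button down flush and slide the toe rest in towards the heel post, to the very next hole, until the button springs up again. Then stand the green last on the jack, sole up and level, heel on the heel pad and toe on the padded toe rest, pointing along the arm and in line with it. Then lay the cork footbed on the last's sole, toe over toe and edges in line, let go, and leave everything else where it is.

Things in the scene. Friction and masses are not known exactly. Their poses are not given: they have to be found in the camera images.
- jack: Green lasting jack, bolted down. Origin on the bench under the middle of its heel post; x along the level arm from heel post to toe end, z up. A fixed dark bar runs out to x=205 mm; on it slides a 34 x 34 mm aluminium sleeve, top face at z=105, with three 13 mm holes 25 mm apart in its top. Once fitted, the last has its middle at x=47, y=0, z=151 mm, x axes alike.
- heel_pad (a point): Middle of the top of the heel pad: flat, leather, 58 mm along the arm, 46 across, 115 mm above the bench, axes as the jack's. The fitted last's cone flat stands on it, with the last's middle 47 mm toward the toe from here.
- button_top (a point): Top of the brass dome (12 mm wide) of the spring button, held in the fixed bar at x=185 mm of the jack. It stands 4.5 mm proud of the sleeve's top through a hole and locks the sleeve. Spring 2.5 N, 4 N when flush. Held flush by a flat fingertip over the hole, it lets the sleeve slide, which tucks it under the 2.5 mm wall; it then needs no pressing and pops up in the next hole, locking again.
- button (a joint): How far the button is pressed, m: 0 = fully up, 0.0045 = flush with the sleeve's top face, 0.007 = under the sleeve's wall
- toe_rest (a joint): Slide of the sleeve and toe rest towards the heel post, m: 0 = first hole (start), 0.025 = next hole, 0.050 = last hole. Friction about 2 N, plus about 10 N to tuck the flush button under the wall.
- push_face (a point): On the sleeve: middle of the black collar's upright face that looks to jack +x, towards the button, 17 mm from the button's axis at the start. The collar is 46 mm wide and 15 mm higher than the sleeve's top; this point is 7 mm above that top. A fingertip standing on the sleeve over the button can push this face towards the heel post (jack -x) to move the sleeve.
- toe_pad (a point): Top of the toe rest at its middle, 147 mm above the bench: a leather-covered round bar 16 mm thick, 84 mm across the arm, in a shallow V with its ends 11 mm higher. Its post stands on the collar, 38 mm on the heel side of the push face.
- green_last_mid (a point): Green plastic shoe last, sole up in the rack: 185 long, 72 high, 0.25 to 0.5 kg. Point: middle of its length, 36 mm below the flat sole, 36 above the cone flat it stands on; x to the toe, z up. Widths at the sole: heel 50, waist 48 (x=-20 to 0), ball 64. Sides upright for 14 mm below the sole, then narrowing. Cone flat x=-80 to -18. Balances near x=-10. In the rack its sole is 102 mm up.
- green_last_toe (a point): Toe tip of the green last, at sole level, 92 mm ahead of its middle
- yellow_last_mid (a point): Yellow last in the rack's other place, 110 mm beside the green one, same but narrower (56 mm); same point and axes; to be left alone
- footbed_mid (a point): Tan cork footbed, 185 mm long, 12 mm thick, about 50 g, same outline as the green last's sole (waist 48 mm wide at x=-20 to 0, ball 64), lying flat on the grey cutting board (10 mm thick). Point: middle of its length and thickness; x to its toe, z up.
- footbed_toe (a point): Toe tip of the footbed, on its upper face, 92 mm ahead of its middle
- last_rack: Wooden rack for two lasts, 190 x 224 mm, fixed; origin on the bench under its middle; x to the lasts' toes. Rack and cutting board lie on either side of the jack and may change sides.
- silver_pen: Silver marking pen, 145 mm long, 11 mm thick, on the cutting board beside the footbed; leave alone
- glue_can: Can, 84 mm across, 110 mm high, beyond the jack; leave alone
- tack_tin: Open aluminium tin, 84 mm across, 50 mm high, beyond the jack; leave alone
- thread_cone: Blue cone of thread, 68 mm across, 115 mm high, beyond the jack; leave alone
- hammer: Cobbler's hammer, 230 mm long, lying on the bench at the left; leave alone
- click_knife: Pale-handled knife with a yellow band, 180 mm long, lying flat at the right; leave alone

How it is judged:
On the way, in this order (a step that is already met when the one before it is completed fails the run):
1. the button is pressed flush with the toe rest still in the first hole (value of joint button above 0.0038 m and value of joint toe_rest below 0.008 m).
2. the toe rest has been slid to the next hole and the button has sprung up in it (value of joint toe_rest between 0.022 and 0.028 m and value of joint button below 0.0015 m), for 0.2 s.
3. the green last stands on the jack, let go, before the footbed is laid on it (x of green_last_mid in the frame of jack between 0.033 and 0.061 m and y of green_last_mid in the frame of jack between -0.01 and 0.01 m and z of green_last_mid in the frame of jack between 0.145 and 0.158 m and angle between green_last_mid's own z axis and vertical below 0.07 rad and angle between the x axis of green_last_mid and the x axis of jack, either way round below 0.12 rad and x of green_last_toe in the frame of jack above 0.1 m and contact force between the fingers and green_last below 0.1 N and distance between footbed_mid and green_last_mid above 0.08 m), for 0.2 s.
At the end, for the whole second after the job is handed in: Toe rest in the next hole (25 mm in, within 3), button up; green last on pad and rest, toe outward, within 14 mm along, 10 mm across, 0.12 rad, level within 0.07 rad; footbed flat on its sole, toe over toe, within 8 mm along, 7 mm across, 0.10 rad; bystanders in place; all at rest, let go (all of step 2 and x of green_last_mid in the frame of jack between 0.033 and 0.061 m and y of green_last_mid in the frame of jack between -0.01 and 0.01 m and z of green_last_mid in the frame of jack between 0.145 and 0.158 m and angle between green_last_mid's own z axis and vertical below 0.07 rad and angle between the x axis of green_last_mid and the x axis of jack, either way round below 0.12 rad and x of green_last_toe in the frame of jack above 0.1 m and x of footbed_mid in the frame of green_last_mid between -0.008 and 0.008 m and y of footbed_mid in the frame of green_last_mid between -0.007 and 0.007 m and z of footbed_mid in the frame of green_last_mid between 0.039 and 0.045 m and angle between the x axis of footbed_mid and the x axis of green_last_mid, either way round below 0.1 rad and angle between the z axis of footbed_mid and the z axis of green_last_mid, either way round below 0.05 rad and x of footbed_toe in the frame of green_last_mid above 0.05 m and linear speed of each of green_last, footbed below 0.02 m/s); the robot touches nothing.
It fails at once if the yellow last is knocked or moved from its place (distance of yellow_last_mid from where it was at the start of the episode above 0.03 m).
It fails at once if a bystander on the bench is knocked away (distance of silver_pen from where it was at the start of the episode above 0.04 m or distance of any of glue_can, tack_tin, thread_cone, hammer, click_knife from where it was at the start of the episode above 0.03 m).
It also fails if it takes over 67 s, if anything falls off the work surface, if the arm or the gripper's body presses on something with over 40 N, if the wrist force passes 120 N, or if a joint passes its speed limit or range.

ROBOT

A 6-joint arm with a two-finger parallel gripper is mounted at the origin on the work surface. World frame = base frame: x ahead of the robot, y to its left, z up, the work surface at z = 0. Lengths are in m, angles in rad, forces in N, time in s.
With the tool pointing down it reaches from about 0.275 to 0.875 m from the base axis. Payload 12.5 kg.
Tool frame: the origin (TCP) lies at the very end of the fingers, on their centre line; the grasp point (between the pads) lies 19 mm behind it; z points along the fingers, y is the line along which they close (so a half turn about z gives the same grasp; the last joint's range is limited). The gripper opens to 85 mm and grips with 20 to 120 N. Pads are 22 mm wide; open, the fingers measure 114 mm over their backs; the gripper's body (76 mm by 85 mm) begins 54 mm behind the grasp point. The pads swing forward as they close: fully open they stand 13 mm farther back than shut.
Start: joints at [1.255, 0.351, 1.652, -0, 1.139, -0.085], TCP at [0.126, 0.535, 0.231] pointing down, gripper open.
Joint ranges: [-2.75, 2.75], [-0.79, 2.1], [0.01, 2.65], [-1.57, 4.71], [0.07, 3.14], [-2.87, 2.87]. Speed limits (rad/s): [2.22, 2.22, 2.79, 3.14, 3.14, 3.14].

INTERFACE

Orientations are given as a rotation vector (axis times angle).
In Python, from station import robot gives the robot as it stands.
- The arm moves only by the tool move_arm, never from a script. Its argument "rows" is a list that holds one entry, the list of rows, each a list of 7 numbers: the opening, from -1 (shut) to 1 (fully open), then the shift along the tool's x, y, z in units of 6 cm (1.0 is 6 cm), then the turn, a rotation vector about the tool's x, y, z in units of 60 degrees (1.0 is 60 degrees). A call has 1 to 5 rows; each row shifts and turns the commanded pose from where the row before left it, along the tool's axes as they then stand; what a row does not reach is not made up. A row lasts 1/8 s, in which the tool goes at most 62.5 mm and 10.7 degrees, less where a joint would pass 70% of its speed; a pose out of reach is approached as far as the arm can. A call with a number of a shift or a turn outside -1 to 1 is refused whole. A call with a gripper value outside its range is refused whole. The fingers move at their own pace and stop on an object; "grip_force" is the grip in N (left out, the last holds). Time passes only in rows, so rows that do not move let the fingers close. It gives the time, the measured TCP pose, the force, the opening and the grip force at its end, in the units of the state.
- robot.observe(): the state, without advancing time (a new reading comes with each control period).
- robot.snapshot(name): name is "side" or "top"; returns a dict with "color" (420x560x3 uint8, blue, green, red), "camera_matrix" (3x3 intrinsics, pixels), "position" and "attitude" of the camera in the world. Camera axes: x right, y up, looking along -z (the intrinsics and any distortion apply to the point x, -y, -z); pixel columns grow to the right and rows downward; lengths in m; the calibration is good to about 2 mm. A picture is of the moment at which its call begins. There is no depth.
- robot.sign_off(): hands the job in; it is judged then, once.
The state is a dict: "time": time; "joints": joint angles; "joint_vel": joint speeds; "joint_torque": joint torques, N m; "ee_pos": TCP position; "eef_rot": TCP orientation; "force": force on the tool from outside, world axes, zero at the start; "moment": the same for the moment, N m; "grip_width": finger opening in m; "grip_force": force on a finger pad.
Only numpy, scipy, OpenCV 4.12 (cv2) and the standard library are available. Lean on these libraries where they do the work, as an engineer would, in place of code of your own. Each camera call takes 0.05 s, during which the arm holds its last target. There are 200 camera calls.

## Working session

There is one attempt and no reset: what is moved stays moved. The work goes in short steps, Python scripts to look and compute and a tool call to move; the robot and the scene stay as the last step left them, time stands still between calls to the robot, and variables do not carry over. Pictures are saved under pics/ and viewed, at most 13 in all, crops included, and the job is handed in when it is done.

Besides the shell and the picture viewer there is one more tool, called after ">>>" in YAML: its name, and indented under it one key for each argument. move_arm: Moves the arm, as the interface text tells. Shifts and turns lie within -1 to 1; 1 stands for 6 cm of shift or 60 degrees of turn. Its arguments: {"type":"object","properties":{"rows":{"type":"array"},"grip_force":{"type":"number"}},"required":["rows"]}

```bash
ls; mkdir -p pics; python3 - <<'E'
from station import robot
import cv2,numpy as np
for n in("side","top"):
    s=robot.snapshot(n);cv2.imwrite(f"pics/{n}0.png",s["color"]);print(n,np.array(s["camera_matrix"]).round(1).tolist(),s["position"],s["attitude"],[k for k in s])
print(robot.observe())
E
```

```text
pics
side [[430.6, 0.0, 277.2], [0.0, 430.6, 212.0], [0.0, 0.0, 1.0]] [0.50035312 1.23333339 1.09018269] [ 0.04990674 -1.32180646 -2.76632756] ['color', 'camera_matrix', 'position', 'attitude']
top [[464.6, 0.0, 275.0], [0.0, 464.6, 212.1], [0.0, 0.0, 1.0]] [0.40575344 0.01990208 1.6525499 ] [ 0.08342013 -0.0929378  -1.58588057] ['color', 'camera_matrix', 'position', 'attitude']
{'time': 0.1, 'joints': array([ 1.25538693e+00,  3.51192505e-01,  1.65232788e+00,  5.69675048e-06,
        1.13911060e+00, -8.45759756e-02]), 'joint_vel': array([-0.00157735, -0.00148789, -0.00154163,  0.001431  ,  0.00159858,
       -0.00014098]), 'joint_torque': array([ 7.27909696e-05, -5.06835759e+01, -2.91873926e+01, -8.38520327e-05,
        2.61757450e-03,  1.52356608e-05]), 'ee_pos': array([0.12570589, 0.5351485 , 0.23081894]), 'eef_rot': array([-3.61767154e-01, -3.12048049e+00,  1.59678420e-03]), 'force': array([ 0.79784998, -0.675408  ,  0.22333084]), 'moment': array([-0.00536662, -0.05511677,  0.00801407]), 'grip_force': 0.0, 'grip_width': 0.08552616768572148}
```

View pics/top0.png

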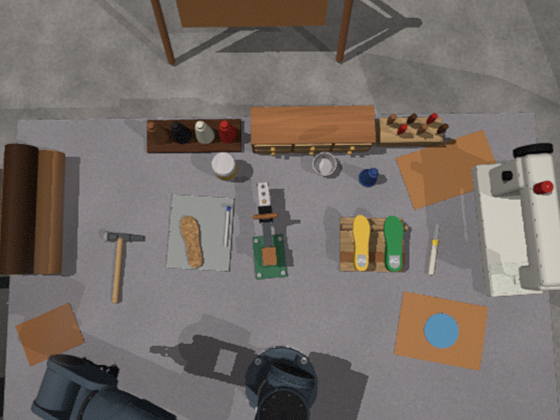

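View pics/side0.png

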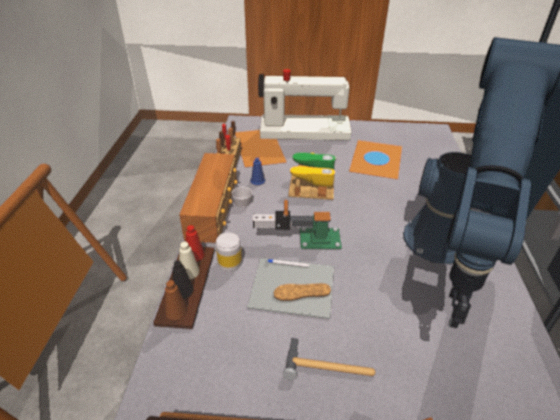

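The top view shows the jack with its heel pad at (268,256) and toe end at (263,185). The green last is at (394,243) and the footbed at (190,242), both with toe up (world +x). The rack is on the right and the cutting board on the left. Next I measure with colour masks and zoomed crops.

```bash
cat > h.py <<'E'
from station import robot
import cv2,numpy as np
from scipy.spatial.transform import Rotation as R
def snap(n): return robot.snapshot(n)
def ray(s,px):
    K=np.array(s["camera_matrix"]);px=np.atleast_2d(np.asarray(px,float))
    d=np.c_[(px[:,0]-K[0,2])/K[0,0],-(px[:,1]-K[1,2])/K[1,1],-np.ones(len(px))]
    return np.array(s["position"]),R.from_rotvec(s["attitude"]).apply(d)
def plane(s,px,z):
    o,d=ray(s,px);return o+d*((z-o[2])/d[:,2])[:,None]
def proj(s,p):
    K=np.array(s["camera_matrix"]);q=R.from_rotvec(s["attitude"]).inv().apply(np.atleast_2d(p)-s["position"])
    return np.c_[K[0,0]*q[:,0]/-q[:,2]+K[0,2],-K[1,1]*q[:,1]/-q[:,2]+K[1,2]]
def blob(s,lo,hi,roi):
    x0,y0,x1,y1=roi;h=cv2.cvtColor(s["color"],cv2.COLOR_BGR2HSV);m=cv2.inRange(h,np.array(lo),np.array(hi))
    f=np.zeros_like(m);f[y0:y1,x0:x1]=m[y0:y1,x0:x1];f=cv2.morphologyEx(f,cv2.MORPH_CLOSE,np.ones((3,3)))
    c=max(cv2.findContours(f,cv2.RETR_EXTERNAL,cv2.CHAIN_APPROX_NONE)[0],key=cv2.contourArea);return c[:,0,:]
def fill(c):
    f=np.zeros((420,560),np.uint8);cv2.drawContours(f,[c[:,None]],-1,255,-1);return np.argwhere(f)[:,::-1]
def axis(P):
    P=P[:,:2];c=P.mean(0);v=np.linalg.svd(P-c,full_matrices=False)[2][0];v*=np.sign(v[0]);t=(P-c)@v;n=np.array([-v[1],v[0]]);u=(P-c)@n
    return dict(mid=(c+v*(t.min()+t.max())/2+n*0).round(4),ang=round(float(np.degrees(np.arctan2(v[1],v[0]))),2),L=round(float(np.ptp(t)),4),W=round(float(np.ptp(u)),4),c=c.round(4))
E
python3 - <<'E'
from h import *
s=snap("top")
for nm,lo,hi,roi,z in[("green",(40,80,40),(85,255,255),(375,205,415,280),.102),("foot",(5,70,90),(25,255,255),(170,205,215,275),.022),("jackbase",(40,60,20),(85,255,255),(235,225,300,285),.01)]:
    c=blob(s,lo,hi,roi);print(nm,cv2.boundingRect(c),axis(plane(s,fill(c),z)))
def crop(x0,y0,w,h,W,H):return cv2.resize(s["color"][y0:y0+h,x0:x0+w],(W,H),interpolation=cv2.INTER_CUBIC)
a=crop(240,172,60,120,300,600);b=crop(375,200,40,85,250,531);c=crop(170,190,40,85,250,531)
v=np.zeros((600,800,3),np.uint8);v[:,:300]=a;v[:531,300:550]=b;v[:531,550:]=c
cv2.imwrite("pics/m1.png",v)
E
```

```text
green (383, 216, 21, 55) {'mid': array([ 0.4704, -0.3832]), 'ang': -2.18, 'L': 0.1805, 'W': 0.0671, 'c': array([ 0.4703, -0.3832])}
foot (180, 216, 22, 52) {'mid': array([0.4915, 0.3024]), 'ang': 10.88, 'L': 0.1841, 'W': 0.063, 'c': array([0.4944, 0.303 ])}
jackbase (253, 235, 34, 44) {'mid': array([0.4345, 0.0311]), 'ang': 4.59, 'L': 0.1478, 'W': 0.1079, 'c': array([0.4277, 0.0306])}
```

View pics/m1.png

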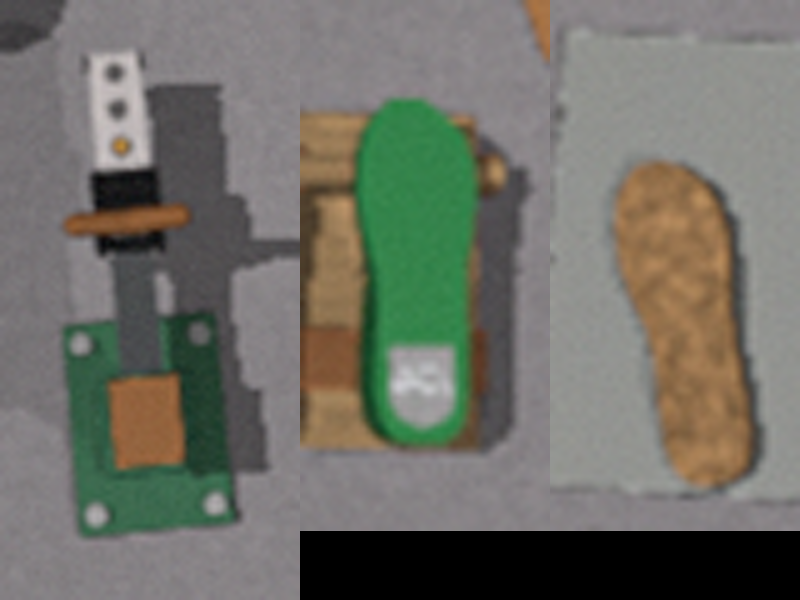

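The crop shows the button at crop pixel (121,146). The heel pad corners are (109,377), (181,373), (187,464) and (116,469). The last's darker side wall shows on its left, so the sole needs a brightness threshold.

```bash
python3 - <<'E'
from h import *
s=snap("top");t=snap("side")
f=lambda u,v:((u+.5)/5-.5+240,(v+.5)/5-.5+172)
b=plane(s,[f(121,146)],.1093)[0];hs=plane(s,[f(115,73),f(117,109)],.105)
p=plane(s,[f(*q) for q in((109,377),(181,373),(187,464),(116,469))],.115)
print("btn",b,"holes",hs[:,:2].round(4).tolist(),"pad",p.mean(0),"edges",[np.linalg.norm(p[i]-p[(i+1)%4]).round(4) for i in range(4)])
d=b-p.mean(0);print("dist",np.linalg.norm(d[:2]),"yaw",np.degrees(np.arctan2(d[1],d[0])), "yaw pad",[np.degrees(np.arctan2(*(a-c)[[1,0]])) for a,c in((p[0],p[3]),(p[1],p[2]))])
bl=plane(s,[f(*q) for q in((81,345),(201,333),(215,504),(96,515))],.012);print("bolts mid",bl.mean(0),[np.degrees(np.arctan2(*(a-c)[[1,0]])) for a,c in((bl[0],bl[3]),(bl[1],bl[2]))])
h=cv2.cvtColor(s["color"],cv2.COLOR_BGR2HSV)
print("green V",[h[y,394,2] for y in (222,240,250)],h[240,380:410,2].tolist())
hsv=(40,80,110)
c=blob(s,hsv,(85,255,255),(375,205,415,280));print(axis(plane(s,fill(c),.102)))
def widths(c,z,n):
    P=plane(s,fill(c),z)[:,:2];a=axis(P);th=np.radians(a["ang"]);v=np.array([np.cos(th),np.sin(th)]);w=np.array([-v[1],v[0]])
    t=(P-a["mid"])@v;u=(P-a["mid"])@w
    print(n,[(x,round((u[abs(t-x/1e3)<.006].max()*1e3),1),round((u[abs(t-x/1e3)<.006].min()*1e3),1)) for x in(-70,-50,-20,-10,0,30,50,70)])
widths(c,.102,"green")
c=blob(s,(5,70,90),(25,255,255),(170,205,215,275));widths(c,.022,"foot")
# side-view checks
print("side px btn,pad,green,foot",proj(t,[b,p.mean(0),[.4704,-.3832,.102],[.4915,.3024,.022]]).round(1).tolist())
z=cv2.resize(t["color"][130:310,240:350],(0,0),fx=3.3,fy=3.3,interpolation=cv2.INTER_CUBIC);cv2.imwrite("pics/m2.png",z)
E
```

```text
btn [0.6181637  0.04597719 0.1093    ] holes [[0.6685, 0.0494], [0.6439, 0.0484]] pad [0.43443664 0.03057205 0.115     ] edges [np.float64(0.0476), np.float64(0.0599), np.float64(0.0468), np.float64(0.0606)]
dist 0.18437177537239322 yaw 4.7929221944237845 yaw pad [np.float64(3.561456592095555), np.float64(2.7839671919510347)]
bolts mid [0.43408208 0.03132616 0.012     ] [np.float64(4.322390745666722), np.float64(3.6303744561572087)]
green V [np.uint8(130), np.uint8(132), np.uint8(132)] [152, 152, 159, 172, 137, 88, 117, 131, 133, 132, 131, 131, 133, 131, 132, 132, 129, 134, 134, 130, 135, 124, 108, 110, 80, 78, 78, 80, 80, 110]
{'mid': array([ 0.4705, -0.3851]), 'ang': -0.26, 'L': 0.1803, 'W': 0.0612, 'c': array([ 0.4731, -0.3851])}
green [(-70, np.float64(24.9), np.float64(-21.8)), (-50, np.float64(24.2), np.float64(-22.8)), (-20, np.float64(19.7), np.float64(-24.1)), (-10, np.float64(22.5), np.float64(-24.5)), (0, np.float64(22.3), np.float64(-24.9)), (30, np.float64(27.8), np.float64(-29.6)), (50, np.float64(30.3), np.float64(-30.5)), (70, np.float64(29.6), np.float64(-27.7))]
foot [(-70, np.float64(25.2), np.float64(-21.1)), (-50, np.float64(23.3), np.float64(-24.4)), (-20, np.float64(20.9), np.float64(-24.9)), (-10, np.float64(22.3), np.float64(-25.4)), (0, np.float64(23.2), np.float64(-25.4)), (30, np.float64(31.0), np.float64(-29.3)), (50, np.float64(29.1), np.float64(-31.9)), (70, np.float64(29.3), np.float64(-28.4))]
side px btn,pad,green,foot [[270.7, 215.8], [322.2, 214.6], [313.8, 156.5], [302.5, 288.9]]
```

View pics/m2.png

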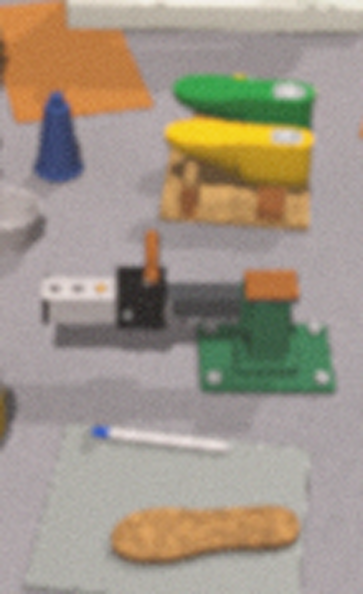

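Button, pad and bolts agree: distance 184 mm against 185 given, and edges 47 x 60 against 46 x 58. I take the jack origin as (0.434, 0.031) and yaw as about 4.4°. In the side view the button sits at (271,217), where it projects. Now a helper that works out moves in tool units.

```bash
cat >> h.py <<'E'
def go(pos,head):
    "turn (units of 60 deg), then shift in the turned tool axes (units of 6 cm)"
    o=robot.observe();R0=R.from_rotvec(o["eef_rot"]);a=np.radians(head);x=np.array([np.cos(a),np.sin(a),0]);z=np.array([0,0,-1.])
    R1=R.from_matrix(np.c_[x,np.cross(z,x),z]);d=np.asarray(pos)-o["ee_pos"]
    print("t",round(o["time"],2),"at",o["ee_pos"].round(4),"turn",((R0.inv()*R1).as_rotvec()/np.radians(60)).round(4),"shift",(R1.inv().apply(d)/.06).round(3),"F",o["force"].round(1),"w",round(o["grip_width"],4))
E
python3 - <<'E'
from h import *
go([.6162,.0458,.20],184.4)
E
```

```text
t 0.25 at [0.1257 0.5353 0.2311] turn [-5.000e-04 -1.000e-04 -2.937e-01] shift [-7.524 -8.761  0.518] F [-0.8 -0.2  1.1] w 0.0855
```

>>> move_arm:
  rows:
    - [[-1, 0, 0, 0, 0, 0, -0.147], [-1, 0, 0, 0, 0, 0, -0.147], [-1, -0.65, -0.75, 0, 0, 0, 0], [-1, -0.65, -0.75, 0, 0, 0, 0], [-1, -0.65, -0.75, 0, 0, 0, 0]]
  grip_force: 30

```text
time: 0.88
ee_pos: [0.2538, 0.4085, 0.2313]
eef_rot: [-0.122, 3.139, 0.0]
force: [0.3, 1.6, 0.4]
grip_width: 0.0003
grip_force: 0.0
```

>>> move_arm:
  rows:
    - [[-1, -0.65, -0.75, 0, 0, 0, 0], [-1, -0.65, -0.75, 0, 0, 0, 0], [-1, -0.65, -0.75, 0, 0, 0, 0], [-1, -0.65, -0.75, 0, 0, 0, 0], [-1, -0.65, -0.75, 0, 0, 0, 0]]

```text
time: 1.5
ee_pos: [0.4658, 0.1989, 0.2314]
eef_rot: [-0.121, 3.139, 0.0]
force: [0.6, 0.2, 0.7]
grip_width: -0.0
grip_force: 0.0
```

>>> move_arm:
  rows:
    - [[-1, -0.65, -0.75, 0, 0, 0, 0], [-1, -0.65, -0.75, 0, 0, 0, 0], [-1, -0.65, -0.75, 0, 0, 0, 0], [-1, -0.37, -0.51, 0, 0, 0, 0], [-1, 0, 0, 0.4, 0, 0, 0]]

```text
time: 2.12
ee_pos: [0.6182, 0.0439, 0.2079]
eef_rot: [-0.117, 3.136, -0.001]
force: [-0.5, 1.0, -0.6]
grip_width: -0.0001
grip_force: 0.0
```

```bash
python3 - <<'E'
from h import *
go([.6162,.0458,.12],184.4)
E
```

```text
t 2.12 at [0.6182 0.0439 0.2079] turn [-0.0005  0.003  -0.0023] shift [0.03  0.035 1.465] F [-0.5  1.  -0.6] w -0.0001
```

>>> move_arm:
  rows:
    - [[-1, 0, 0, 0, 0, 0, 0], [-1, 0, 0, 0.7, 0, 0, 0], [-1, 0, 0, 0.5, 0, 0, 0], [-1, 0, 0, 0, 0, 0, 0]]

```text
time: 2.62
ee_pos: [0.6151, 0.0466, 0.1344]
eef_rot: [0.122, -3.136, -0.0]
force: [-0.5, 0.2, 1.0]
grip_width: 0.0001
grip_force: 0.0
```

```bash
python3 - <<'E'
from h import *
go([.6162,.0458,.112],184.4)
s=snap("top");t=snap("side")
a=cv2.resize(s["color"][170:230,235:295],(400,400),interpolation=cv2.INTER_CUBIC)
b=cv2.resize(t["color"][180:240,245:305],(400,400),interpolation=cv2.INTER_CUBIC)
cv2.imwrite("pics/m3.png",np.hstack([a,b]))
E
```

```text
t 2.62 at [0.6151 0.0466 0.1344] turn [ 0.0003 -0.003   0.0009] shift [-0.017 -0.014  0.373] F [-0.5  0.2  1. ] w 0.0001
```

View pics/m3.png

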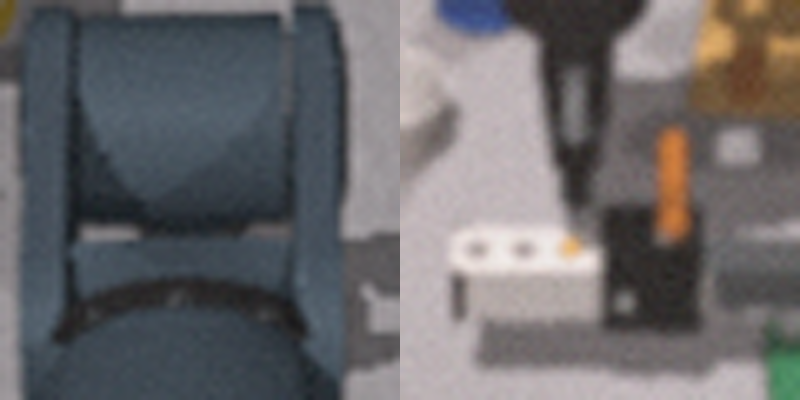

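The side crop shows the fingertip at (577,205), just over the button at (572,246), with a gap to the collar. The top view is blocked by the arm. Now I press down.

>>> move_arm:
  rows:
    - [[-1, -0.02, 0, 0.25, 0, 0, 0], [-1, 0, 0, 0.12, 0, 0, 0], [-1, 0, 0, 0.04, 0, 0, 0], [-1, 0, 0, 0, 0, 0, 0]]

```text
time: 3.22
ee_pos: [0.6173, 0.0462, 0.1107]
eef_rot: [0.121, -3.139, 0.0]
force: [0.4, 0.5, 0.6]
grip_width: -0.0001
grip_force: 0.0
```

>>> move_arm:
  rows:
    - [[-1, 0, 0, 0.04, 0, 0, 0], [-1, 0, 0, 0.04, 0, 0, 0], [-1, 0, 0, 0, 0, 0, 0]]

```text
time: 3.6
ee_pos: [0.6176, 0.0462, 0.1061]
eef_rot: [-0.121, 3.138, -0.0]
force: [1.6, -0.3, 3.9]
grip_width: -0.0002
grip_force: 1.7
```

>>> move_arm:
  rows:
    - [[-1, 0.02, 0, 0.03, 0, 0, 0], [-1, 0, 0, 0.02, 0, 0, 0], [-1, 0, 0, 0, 0, 0, 0]]

```text
time: 3.98
ee_pos: [0.6173, 0.0462, 0.1049]
eef_rot: [-0.121, 3.136, -0.0]
force: [-0.8, 0.5, 16.0]
grip_width: 0.0004
grip_force: 8.5
```

Flush, with a 16 N reaction. Now push towards the heel post (tool +x).

>>> move_arm:
  rows:
    - [[-1, 0.05, 0, 0, 0, 0, 0], [-1, 0.05, 0, 0, 0, 0, 0], [-1, 0.05, 0, 0, 0, 0, 0], [-1, 0, 0, 0, 0, 0, 0]]

```text
time: 4.47
ee_pos: [0.61, 0.0455, 0.105]
eef_rot: [-0.121, 3.131, -0.0]
force: [8.8, 1.4, 10.7]
grip_width: -0.0001
grip_force: 7.9
```

>>> move_arm:
  rows:
    - [[-1, 0.05, 0, 0, 0, 0, 0], [-1, 0.05, 0, 0, 0, 0, 0], [-1, 0.05, 0, 0, 0, 0, 0], [-1, 0, 0, 0, 0, 0, 0]]

```text
time: 4.97
ee_pos: [0.5997, 0.0447, 0.1049]
eef_rot: [-0.121, 3.135, -0.0]
force: [-0.0, 1.3, 16.8]
grip_width: 0.0
grip_force: 8.2
```

>>> move_arm:
  rows:
    - [[-1, 0.05, 0, 0, 0, 0, 0], [-1, 0.05, 0, 0, 0, 0, 0], [-1, 0.05, 0, 0, 0, 0, 0], [-1, 0, 0, 0, 0, 0, 0]]

```text
time: 5.48
ee_pos: [0.5903, 0.044, 0.1049]
eef_rot: [-0.121, 3.136, -0.0]
force: [-2.5, -1.1, 18.4]
grip_width: 0.0003
grip_force: 9.1
```

```bash
python3 - <<'E'
from h import *
t=snap("side");cv2.imwrite("pics/m4.png",cv2.resize(t["color"][180:240,245:325],(800,600),interpolation=cv2.INTER_CUBIC))
print(robot.observe()["force"])
E
```

```text
[-2.77445228 -1.34818052 18.07794518]
```

View pics/m4.png

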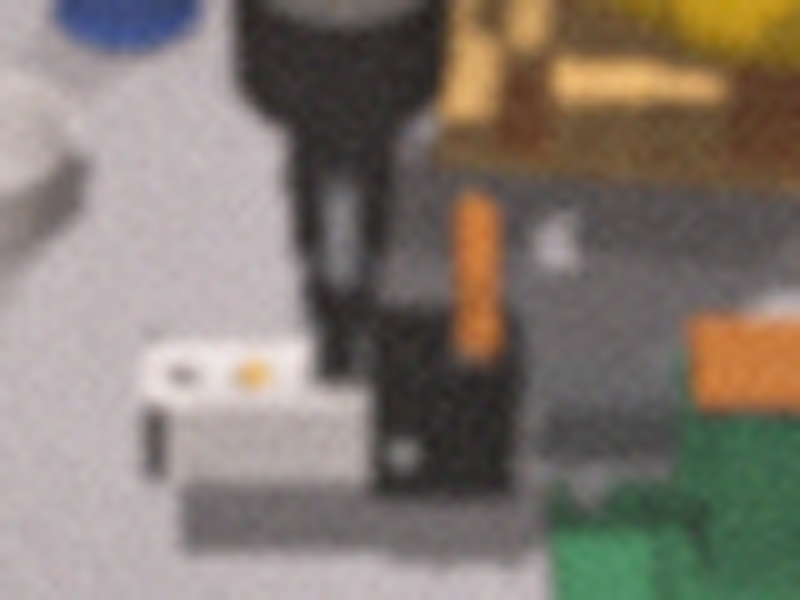

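The middle hole now holds the brass button at crop pixel (254,374). A small push shows whether it's locked.

>>> move_arm:
  rows:
    - [[-1, 0.02, 0, 0, 0, 0, 0], [-1, 0.02, 0, 0, 0, 0, 0], [-1, 0, 0, 0, 0, 0, 0]]

```text
time: 5.9
ee_pos: [0.5885, 0.0438, 0.1049]
eef_rot: [-0.121, 3.134, -0.0]
force: [1.1, 0.5, 15.2]
grip_width: -0.0
grip_force: 8.1
```

>>> move_arm:
  rows:
    - [[-1, 0.02, 0, 0, 0, 0, 0], [-1, 0, 0, 0, 0, 0, 0]]

```text
time: 6.15
ee_pos: [0.5878, 0.0438, 0.1049]
eef_rot: [-0.121, 3.133, -0.0]
force: [4.8, 0.2, 12.7]
grip_width: -0.0
grip_force: 8.1
```

>>> move_arm:
  rows:
    - [[-1, 0.02, 0, 0, 0, 0, 0], [-1, 0, 0, 0, 0, 0, 0]]

```text
time: 6.4
ee_pos: [0.5875, 0.0437, 0.105]
eef_rot: [-0.121, 3.131, -0.0]
force: [10.0, 0.9, 9.1]
grip_width: -0.0
grip_force: 8.8
```

The force rises and the sleeve doesn't move, so it's locked at the expected place. Back off, lift and check.

>>> move_arm:
  rows:
    - [[-1, -0.05, 0, -0.1, 0, 0, 0], [-1, 0, 0, -1, 0, 0, 0], [-1, 0, 0, -1, 0, 0, 0], [1, 0, 0.9, 0, 0, 0, 0], [1, 0, 0.9, 0, 0, 0, 0]]

```text
time: 7.02
ee_pos: [0.5787, 0.1524, 0.2293]
eef_rot: [-0.119, 3.139, 0.0]
force: [0.3, -0.2, -0.8]
grip_width: 0.0359
grip_force: 0.0
```

```bash
python3 - <<'E'
from h import *
go([.4605,-.3845,.17],180)
t=snap("side");s=snap("top")
h=cv2.cvtColor(t["color"],cv2.COLOR_BGR2HSV)
m=cv2.inRange(h[208:228,255:285],(12,90,120),(30,255,255));q=np.argwhere(m);print("brass px",len(q),q.mean(0)[::-1]+[255,208] if len(q) else 0)
print("exp up/flush",proj(t,[[.6182,.046,.1093],[.6182,.046,.105]]).round(1).tolist())
q=np.argwhere(cv2.inRange(cv2.cvtColor(s["color"],cv2.COLOR_BGR2HSV)[185:215,250:280],(12,90,90),(30,255,255)));print("top brass",len(q),q.mean(0)[::-1]+[250,185] if len(q) else 0)
E
```

```text
t 7.03 at [0.5787 0.1524 0.2293] turn [0.     0.0002 0.0722] shift [ 1.971 -8.949  0.989] F [ 0.3 -0.2 -0.8] w 0.0359
brass px 2 [270.5 217. ]
exp up/flush [[270.7, 215.8], [270.7, 216.7]]
top brass 7 [263.71428571 201.        ]
```

>>> move_arm:
  rows:
    - [[1, 0, 0, 0, 0, 0, 0.072], [1, 0.2, -0.9, 0, 0, 0, 0], [1, 0.2, -0.9, 0, 0, 0, 0], [1, 0.2, -0.9, 0, 0, 0, 0], [1, 0.2, -0.9, 0, 0, 0, 0]]

```text
time: 7.75
ee_pos: [0.5304, -0.0665, 0.2286]
eef_rot: [0.003, -3.141, -0.0]
force: [1.5, -1.0, -0.6]
grip_width: 0.0855
grip_force: 0.0
```

>>> move_arm:
  rows:
    - [[1, 0.2, -0.9, 0, 0, 0, 0], [1, 0.2, -0.9, 0, 0, 0, 0], [1, 0.2, -0.9, 0, 0, 0, 0], [1, 0.2, -0.9, 0, 0, 0, 0], [1, 0.2, -0.9, 0, 0, 0, 0]]

```text
time: 8.38
ee_pos: [0.4706, -0.3365, 0.2286]
eef_rot: [0.002, -3.141, -0.001]
force: [0.7, -0.7, -0.8]
grip_width: 0.0852
grip_force: 0.0
```

>>> move_arm:
  rows:
    - [[1, 0.17, -0.85, 0, 0, 0, 0], [1, 0, 0, 0.9, 0, 0, 0], [1, 0, 0, 0, 0, 0, 0], [1, 0, 0, 0, 0, 0, 0]]

```text
time: 8.88
ee_pos: [0.4621, -0.3857, 0.1763]
eef_rot: [-0.003, 3.141, -0.001]
force: [-0.2, -0.2, 1.0]
grip_width: 0.0855
grip_force: 0.0
```

```bash
python3 - <<'E'
from h import *
go([.4605,-.386,.072],180)
E
```

```text
t 8.88 at [ 0.4621 -0.3857  0.1763] turn [-0.0006  0.0005  0.0021] shift [ 0.027 -0.006  1.739] F [-0.2 -0.2  1. ] w 0.0855
```

>>> move_arm:
  rows:
    - [[1, 0.02, 0, 0.6, 0, 0, 0], [1, 0, 0, 0.6, 0, 0, 0], [1, 0, 0, 0.4, 0, 0, 0], [1, 0, 0, 0.12, 0, 0, 0], [1, 0, 0, 0, 0, 0, 0]]

```text
time: 9.5
ee_pos: [0.4613, -0.3859, 0.0731]
eef_rot: [-0.003, 3.14, -0.002]
force: [0.1, 0.3, -0.1]
grip_width: 0.0852
grip_force: 0.0
```

>>> move_arm:
  rows:
    - [[-1, 0, 0, 0, 0, 0, 0], [-1, 0, 0, 0, 0, 0, 0], [-1, 0, 0, 0, 0, 0, 0], [-1, 0, 0, 0, 0, 0, 0], [-1, 0, 0, 0, 0, 0, 0]]
  grip_force: 60

```text
time: 10.12
ee_pos: [0.4609, -0.3858, 0.0729]
eef_rot: [-0.003, 3.141, -0.001]
force: [-1.3, 2.8, 8.0]
grip_width: 0.0474
grip_force: 64.8
```

Gripped at 47.4 mm, as expected for the waist. Lift.

>>> move_arm:
  rows:
    - [[-1, 0, 0, -0.3, 0, 0, 0], [-1, 0, 0, -0.7, 0, 0, 0], [-1, 0, 0, -0.9, 0, 0, 0], [-1, 0, 0, -0.9, 0, 0, 0], [-1, 0, 0, 0, 0, 0, 0]]

```text
time: 10.75
ee_pos: [0.4618, -0.3868, 0.245]
eef_rot: [-0.003, 3.136, -0.009]
force: [-0.4, -0.2, -4.1]
grip_width: 0.0473
grip_force: 67.3
```

```bash
python3 - <<'E'
from h import *
a=np.radians(4.4);j=np.array([.4342,.031]);p=j+.037*np.array([np.cos(a),np.sin(a)]);print(p)
go([*p,.24],184.4)
s=snap("top");t=snap("side")
# sole height now = tcp z + .029
z=robot.observe()["ee_pos"][2]+.029
h=cv2.resize(s["color"][190:310,340:460],(400,400),interpolation=cv2.INTER_CUBIC)
x=[cv2.resize(t["color"][70:190,260:380],(400,400),interpolation=cv2.INTER_CUBIC)]
cv2.imwrite("pics/m5.png",np.hstack([h]+x));print("sole z",z,"tcp px",proj(s,robot.observe()["ee_pos"]),proj(t,robot.observe()["ee_pos"]))
E
```

```text
[0.47109095 0.0338386 ]
t 10.75 at [ 0.4618 -0.3868  0.245 ] turn [-0.0058  0.0055 -0.0717] shift [-0.693  6.977  0.084] F [-0.4 -0.2 -4.1] w 0.0473
sole z 0.26887400089623653 tcp px [[405.58620924 244.08477649]] [[318.14015903 127.76485524]]
```

View pics/m5.png

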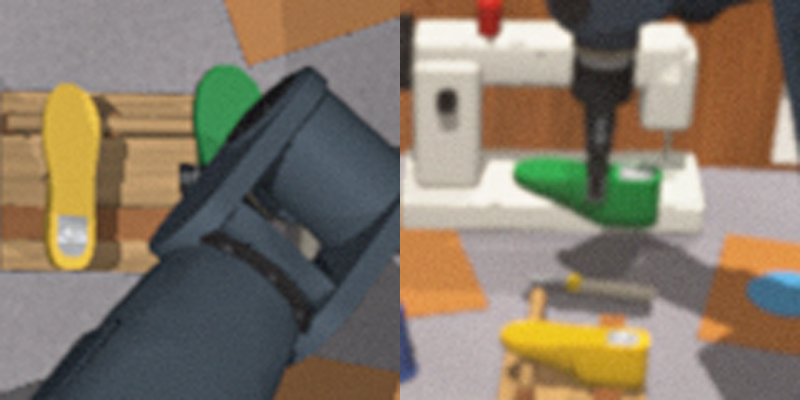

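The green last hangs level with its toe ahead. It runs from crop pixel (515,170) to (660,190) in the side view, and the yellow last is untouched. Carry it to the jack.

>>> move_arm:
  rows:
    - [[-1, 0, 0, 0, 0, 0, -0.072], [-1, -0.05, 0.5, 0, 0, 0, 0], [-1, -0.08, 0.8, 0, 0, 0, 0], [-1, -0.08, 0.8, 0, 0, 0, 0], [-1, -0.08, 0.8, 0, 0, 0, 0]]

```text
time: 11.48
ee_pos: [0.4635, -0.2089, 0.238]
eef_rot: [0.12, -3.136, -0.003]
force: [0.9, 0.5, -3.6]
grip_width: 0.047
grip_force: 67.4
```

>>> move_arm:
  rows:
    - [[-1, -0.08, 0.8, 0, 0, 0, 0], [-1, -0.08, 0.8, 0, 0, 0, 0], [-1, -0.08, 0.8, 0, 0, 0, 0], [-1, -0.08, 0.8, 0, 0, 0, 0], [-1, -0.08, 0.7, 0, 0, 0, 0]]

```text
time: 12.1
ee_pos: [0.4693, 0.026, 0.2382]
eef_rot: [0.121, -3.136, -0.0]
force: [0.3, 0.8, -2.9]
grip_width: 0.0472
grip_force: 67.4
```

>>> move_arm:
  rows:
    - [[-1, 0, 0.15, 0, 0, 0, 0], [-1, 0, 0, 0, 0, 0, 0], [-1, 0, 0, 0, 0, 0, 0]]

```text
time: 12.48
ee_pos: [0.4696, 0.0324, 0.2393]
eef_rot: [0.12, -3.138, 0.0]
force: [0.1, 0.5, -3.5]
grip_width: 0.0473
grip_force: 67.6
```

```bash
python3 - <<'E'
from h import *
go([.4711,.0338,.159],184.4)
s=snap("top");t=snap("side")
zs=robot.observe()["ee_pos"][2]+.029
a=np.radians(4.4);v=np.array([np.cos(a),np.sin(a)]);m=robot.observe()["ee_pos"][:2]+.010*v
print("expected toe/heel px top",proj(s,[[*(m+.0925*v),zs],[*(m-.0925*v),zs]]).round(1).tolist(),"side",proj(t,[[*(m+.0925*v),zs],[*(m-.0925*v),zs]]).round(1).tolist())
for n,q in(("top",s),("side",t)):
    c=blob(q,(40,90,90),(85,255,255),(230,110,300,232) if n=="top" else (230,120,350,225));x,y,w,h=cv2.boundingRect(c);print(n,(x,y,w,h),"topmost",c[c[:,1].argmin()],"left",c[c[:,0].argmin()],"right",c[c[:,0].argmax()])
cv2.imwrite("pics/m6.png",np.hstack([cv2.resize(s["color"][150:290,200:340],(400,400)),cv2.resize(t["color"][110:250,220:360],(400,400))]))
E
```

```text
t 12.47 at [0.4696 0.0324 0.2393] turn [-0.0002 -0.0009 -0.0006] shift [-0.027  0.021  1.338] F [ 0.1  0.5 -3.5] w 0.0473
expected toe/heel px top [[264.9, 208.8], [270.6, 270.7]] side [[284.3, 178.8], [339.4, 179.1]]
top (257, 209, 21, 13) topmost [264 209] left [257 217] right [277 221]
side (285, 175, 28, 16) topmost [291 175] left [285 178] right [312 182]
```

View pics/m6.png

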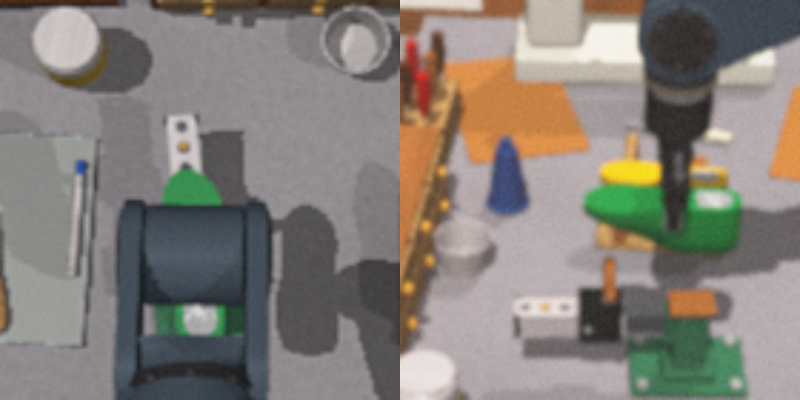

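The held last's toe is at (264,209) top and (285,178) side, as predicted. The button shows in the middle hole. Lower it.

>>> move_arm:
  rows:
    - [[-1, -0.027, 0.02, 0.5, 0, 0, 0], [-1, 0, 0, 0.5, 0, 0, 0], [-1, 0, 0, 0.22, 0, 0, 0], [-1, 0, 0, 0, 0, 0, 0]]

```text
time: 13.08
ee_pos: [0.4712, 0.0343, 0.1662]
eef_rot: [0.12, -3.138, -0.0]
force: [0.1, 0.3, -2.6]
grip_width: 0.0474
grip_force: 67.6
```

>>> move_arm:
  rows:
    - [[-1, 0, 0, 0.05, 0, 0, 0], [-1, 0, 0, 0.03, 0, 0, 0], [-1, 0, 0, 0, 0, 0, 0]]

```text
time: 13.45
ee_pos: [0.4714, 0.0346, 0.162]
eef_rot: [-0.121, 3.139, -0.0]
force: [0.4, -0.7, -3.7]
grip_width: 0.0472
grip_force: 67.7
```

>>> move_arm:
  rows:
    - [[-1, 0, -0.01, 0.04, 0, 0, 0], [-1, 0, 0, 0.03, 0, 0, 0], [-1, 0, 0, 0, 0, 0, 0]]

```text
time: 13.82
ee_pos: [0.4716, 0.034, 0.158]
eef_rot: [-0.121, 3.138, -0.0]
force: [-1.7, -0.3, 4.4]
grip_width: 0.0468
grip_force: 68.5
```

Contact at exactly the expected height. Release.

>>> move_arm:
  rows:
    - [[0.3, 0, 0, 0, 0, 0, 0], [0.6, 0, 0, 0, 0, 0, 0], [0.8, 0, 0, 0, 0, 0, 0], [0.8, 0, 0, -0.4, 0, 0, 0], [0.8, 0, 0, -0.8, 0, 0, 0]]

```text
time: 14.45
ee_pos: [0.4705, 0.0341, 0.2291]
eef_rot: [0.121, -3.136, -0.0]
force: [0.9, 0.1, -0.2]
grip_width: 0.0765
grip_force: 0.0
```

```bash
python3 - <<'E'
from h import *
a=np.radians(10.9);v=np.array([np.cos(a),np.sin(a)]);n=np.array([-v[1],v[0]])
m=np.array([.4915,.3024]);g=m-.010*v-.0013*n;print("grip",g)
go([*g,.10],180+10.9)
E
```

```text
grip [0.48192624 0.2992325 ]
t 14.45 at [0.4705 0.0341 0.2291] turn [ 0.0005 -0.0033 -0.1081] shift [-1.023  4.304  2.152] F [ 0.9  0.1 -0.2] w 0.0765
```

>>> move_arm:
  rows:
    - [[0.8, 0, 0, 0, 0, 0, -0.108], [0.8, -0.2, 0.86, 0, 0, 0, 0], [0.8, -0.2, 0.86, 0, 0, 0, 0], [0.8, -0.2, 0.86, 0, 0, 0, 0], [0.8, -0.2, 0.86, 0, 0, 0, 0]]

```text
time: 15.08
ee_pos: [0.4793, 0.2476, 0.2295]
eef_rot: [-0.298, 3.127, 0.0]
force: [1.2, -0.0, 0.6]
grip_width: 0.0765
grip_force: 0.0
```

>>> move_arm:
  rows:
    - [[0.8, -0.2, 0.86, 0.3, 0, 0, 0], [0.4, 0, 0, 0.9, 0, 0, 0], [0.4, 0, 0, 0.8, 0, 0, 0], [0.4, 0, 0, 0, 0, 0, 0]]

```text
time: 15.58
ee_pos: [0.4797, 0.2979, 0.1068]
eef_rot: [0.298, -3.121, 0.004]
force: [-0.9, 0.5, -0.3]
grip_width: 0.0598
grip_force: 0.0
```

```bash
python3 - <<'E'
from h import *
go([.4819,.2992,.02],190.9)
s=snap("top");t=snap("side")
c=blob(s,(40,80,110),(85,255,255),(240,175,300,285));x=cv2.boundingRect(c);A=axis(plane(s,fill(c),.187));print(x,A)
a=np.radians(4.4);v=np.array([np.cos(a),np.sin(a)]);d=A["mid"]-[.4342,.031];print("jack x,y",d@v,d@[-v[1],v[0]])
cv2.imwrite("pics/m7.png",np.hstack([cv2.resize(s["color"][170:300,170:300],(400,400)),cv2.resize(t["color"][180:310,230:360],(400,400))]))
E
```

```text
t 15.57 at [0.4797 0.2979 0.1068] turn [-0.0017 -0.0058  0.0001] shift [-0.04   0.014  1.447] F [-0.9  0.5 -0.3] w 0.0598
(257, 212, 20, 59) {'mid': array([0.4812, 0.0336]), 'ang': 6.29, 'L': 0.1837, 'W': 0.0635, 'c': array([0.4984, 0.0355])}
jack x,y 0.047060948827795025 -0.001013457166170489
```

View pics/m7.png

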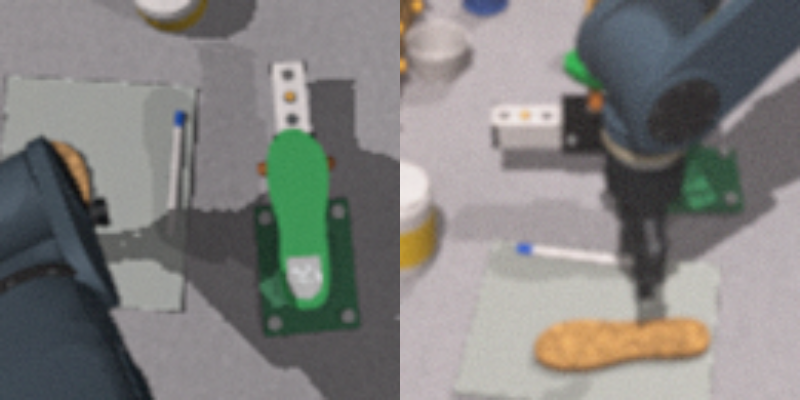

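The last stands on the jack at jack (47, -1) mm, in line. The gripper is over the footbed's waist (side crop pixel (650,310)) and the pen is clear. Descend.

>>> move_arm:
  rows:
    - [[0.4, -0.03, 0.01, 0.7, 0, 0, 0], [0.4, 0, 0, 0.55, 0, 0, 0], [0.4, 0, 0, 0.18, 0, 0, 0], [0.4, 0, 0, 0.08, 0, 0, 0], [0.4, 0, 0, 0, 0, 0, 0]]

```text
time: 16.3
ee_pos: [0.4839, 0.3, 0.0202]
eef_rot: [-0.298, 3.126, 0.001]
force: [-0.3, 0.2, 1.1]
grip_width: 0.0597
grip_force: 0.0
```

>>> move_arm:
  rows:
    - [[0.4, 0, 0, 0.04, 0, 0, 0], [0.4, 0, 0, 0.04, 0, 0, 0], [0.4, 0, 0, 0, 0, 0, 0]]

```text
time: 16.68
ee_pos: [0.4831, 0.2997, 0.0141]
eef_rot: [0.298, -3.127, 0.0]
force: [0.3, -0.2, -0.5]
grip_width: 0.0598
grip_force: 0.0
```

>>> move_arm:
  rows:
    - [[0.4, 0.02, 0, 0.04, 0, 0, 0], [0.4, 0, 0, 0.04, 0, 0, 0], [0.4, 0, 0, 0, 0, 0, 0]]

```text
time: 17.05
ee_pos: [0.4818, 0.2994, 0.0091]
eef_rot: [0.298, -3.127, 0.0]
force: [-0.2, 0.5, -0.4]
grip_width: 0.0601
grip_force: 0.0
```

>>> move_arm:
  rows:
    - [[0.4, 0, 0, 0.03, 0, 0, 0], [0.4, 0, 0, 0, 0, 0, 0]]

```text
time: 17.3
ee_pos: [0.4819, 0.2994, 0.0074]
eef_rot: [0.298, -3.127, 0.0]
force: [0.0, 1.0, 0.5]
grip_width: 0.0599
grip_force: 0.0
```

>>> move_arm:
  rows:
    - [[-1, 0, 0, 0, 0, 0, 0], [-1, 0, 0, 0, 0, 0, 0], [-1, 0, 0, 0, 0, 0, 0], [-1, 0, 0, 0, 0, 0, 0]]
  grip_force: 30

```text
time: 17.8
ee_pos: [0.4821, 0.2995, 0.0078]
eef_rot: [-0.298, 3.127, 0.0]
force: [-1.1, -2.9, 5.8]
grip_width: 0.0473
grip_force: 30.6
```

>>> move_arm:
  rows:
    - [[-1, 0, 0, -0.2, 0, 0, 0], [-1, 0, 0, -0.8, 0, 0, 0], [-1, 0, 0, -0.9, 0, 0, 0], [-1, 0, 0, -0.9, 0, 0, 0], [-1, 0, 0, -0.9, 0, 0, 0]]

```text
time: 18.42
ee_pos: [0.4816, 0.2993, 0.2319]
eef_rot: [-0.298, 3.127, 0.0]
force: [0.9, 0.6, -0.0]
grip_width: 0.0472
grip_force: 31.4
```

```bash
python3 - <<'E'
from h import *
go([.4714,.0340,.235],184.4)
t=snap("side");c=blob(t,(5,70,90),(25,255,255),(240,180,345,290));print(cv2.boundingRect(c))
E
```

```text
t 18.43 at [0.4816 0.2993 0.2319] turn [0.0002 0.0005 0.1083] shift [ 0.509 -4.395 -0.051] F [ 0.9  0.6 -0. ] w 0.0472
(274, 232, 34, 18)
```

>>> move_arm:
  rows:
    - [[-1, 0, 0, 0, 0, 0, 0.108], [-1, 0.08, -0.7, 0, 0, 0, 0], [-1, 0.08, -0.7, 0, 0, 0, 0], [-1, 0.08, -0.7, 0, 0, 0, 0], [-1, 0.08, -0.7, 0, 0, 0, 0]]

```text
time: 19.1
ee_pos: [0.4754, 0.1292, 0.2298]
eef_rot: [-0.121, 3.139, 0.0]
force: [-0.3, 0.3, -0.3]
grip_width: 0.0474
grip_force: 31.4
```

>>> move_arm:
  rows:
    - [[-1, 0.08, -0.7, 0, 0, 0, 0], [-1, 0.08, -0.7, 0, 0, 0, 0], [-1, 0.03, -0.2, 0, 0, 0, 0], [-1, 0, 0, 0, 0, 0, 0], [-1, 0, 0, 0, 0, 0, 0]]

```text
time: 19.73
ee_pos: [0.4718, 0.0348, 0.2295]
eef_rot: [-0.122, 3.139, 0.0]
force: [0.1, 0.8, -0.3]
grip_width: 0.0474
grip_force: 31.4
```

```bash
python3 - <<'E'
from h import *
go([.4714,.0340,.1848],184.4)
t=snap("side");s=snap("top")
v=lambda q,x0,y0,w,h:cv2.resize(q["color"][y0:y0+h,x0:x0+w],(400,400),interpolation=cv2.INTER_CUBIC)
cv2.imwrite("pics/m8.png",np.hstack([v(s,220,170,110,110),v(t,250,140,110,110)]))
zs=robot.observe()["ee_pos"][2]+.0142;a=np.radians(4.4);u=np.array([np.cos(a),np.sin(a)]);m=robot.observe()["ee_pos"][:2]+.0096*u
P=[[*(m+.0925*u),zs],[*(m-.0925*u),zs],[.4812+.0925*u[0],.0336+.0925*u[1],.187],[.4812-.0925*u[0],.0336-.0925*u[1],.187]]
print("foot toe, heel, last toe, heel; side",proj(t,P).round(1).tolist(),"top",proj(s,P).round(1).tolist())
E
```

```text
t 19.73 at [0.4718 0.0348 0.2295] turn [0.0002 0.0001 0.0009] shift [ 0.008 -0.012  0.746] F [ 0.1  0.8 -0.3] w 0.0474
foot toe, heel, last toe, heel; side [[283.7, 185.2], [338.3, 185.5], [283.6, 198.2], [336.8, 198.5]] top [[264.3, 209.3], [269.9, 270.0], [265.2, 211.4], [270.6, 269.9]]
```

View pics/m8.png

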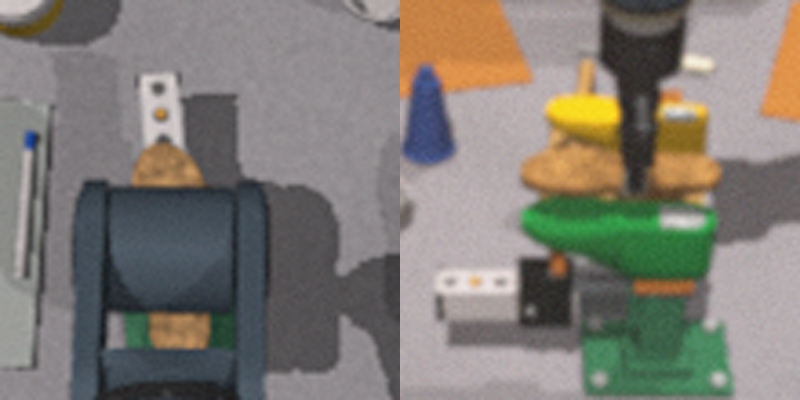

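The footbed hangs level right over the last. Its toe is at (283.6,187) side and (266,209) top, as predicted. Lower it.

>>> move_arm:
  rows:
    - [[-1, 0.008, -0.012, 0.4, 0, 0, 0], [-1, 0, 0, 0.2, 0, 0, 0], [-1, 0, 0, 0.06, 0, 0, 0], [-1, 0, 0, 0.04, 0, 0, 0], [-1, 0, 0, 0, 0, 0, 0]]

```text
time: 20.45
ee_pos: [0.4716, 0.0332, 0.1878]
eef_rot: [-0.121, 3.139, -0.0]
force: [0.3, -0.1, -0.2]
grip_width: 0.0471
grip_force: 31.4
```

>>> move_arm:
  rows:
    - [[-1, 0, 0, 0.03, 0, 0, 0], [-1, 0, 0, 0, 0, 0, 0]]

```text
time: 20.7
ee_pos: [0.4714, 0.0331, 0.1858]
eef_rot: [-0.121, 3.139, -0.0]
force: [0.5, -0.3, -0.5]
grip_width: 0.047
grip_force: 31.4
```

>>> move_arm:
  rows:
    - [[-1, 0, 0.012, 0.02, 0, 0, 0], [-1, 0, 0, 0, 0, 0, 0]]

```text
time: 20.95
ee_pos: [0.4715, 0.0338, 0.1847]
eef_rot: [-0.121, 3.139, -0.0]
force: [-0.0, 0.1, 3.2]
grip_width: 0.047
grip_force: 31.7
```

>>> move_arm:
  rows:
    - [[-1, 0, 0, 0.015, 0, 0, 0], [-1, 0, 0, 0, 0, 0, 0]]

```text
time: 21.2
ee_pos: [0.4717, 0.0338, 0.1846]
eef_rot: [-0.121, 3.138, -0.0]
force: [-2.8, -1.0, 12.3]
grip_width: 0.047
grip_force: 32.6
```

Seated. Release, rise and clear the view.

>>> move_arm:
  rows:
    - [[0.3, 0, 0, -0.01, 0, 0, 0], [0.6, 0, 0, 0, 0, 0, 0], [0.8, 0, 0, 0, 0, 0, 0], [0.8, 0, 0, -0.3, 0, 0, 0], [0.8, 0, 0, -0.9, 0, 0, 0]]

```text
time: 21.82
ee_pos: [0.4701, 0.0338, 0.2551]
eef_rot: [0.121, -3.134, -0.001]
force: [0.6, 0.2, 1.4]
grip_width: 0.0772
grip_force: 0.0
```

>>> move_arm:
  rows:
    - [[0.8, 0, 0.9, 0, 0, 0, 0], [0.8, 0, 0.9, 0, 0, 0, 0], [0.8, 0, 0.9, 0, 0, 0, 0], [0.8, 0, 0.9, 0, 0, 0, 0], [0.8, 0, 0, 0, 0, 0, 0]]

```text
time: 22.45
ee_pos: [0.454, 0.2519, 0.2558]
eef_rot: [0.127, -3.139, -0.0]
force: [-0.6, 0.0, 0.2]
grip_width: 0.077
grip_force: 0.0
```

```bash
python3 - <<'E'
from h import *
s=snap("top");t=snap("side")
c=blob(s,(5,70,90),(25,255,255),(250,202,290,285));A=axis(plane(s,fill(c),.199));print(cv2.boundingRect(c),A,"last was mid .4812 .0336")
v=lambda q,x0,y0,w,h:cv2.resize(q["color"][y0:y0+h,x0:x0+w],(400,400),interpolation=cv2.INTER_CUBIC)
cv2.imwrite("pics/m9.png",np.hstack([v(s,220,180,110,110),v(t,250,150,110,110)]))
E
```

```text
(254, 211, 24, 59) {'mid': array([0.4825, 0.0338]), 'ang': 4.9, 'L': 0.1836, 'W': 0.0721, 'c': array([0.4876, 0.0342])} last was mid .4812 .0336
```

View pics/m9.png

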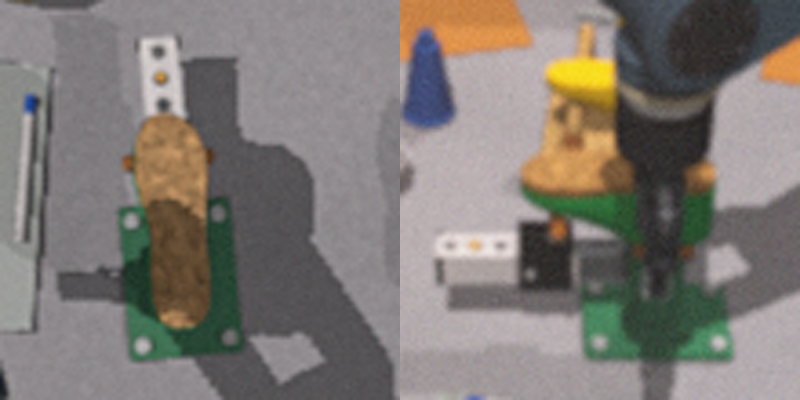

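The footbed lies flat on the last, edges in line (mid at 0.4825, 0.0338 against the last's 0.4812, 0.0336). The button shows in the middle hole and the robot is clear. Handing in.

```bash
python3 -c "
from station import robot
print(robot.sign_off())"
```

```text
the job is handed in; nothing more can be done
None
```

I've handed the job in, with no verdict returned: by my last look the toe rest is locked in the next hole, the green last stands on the jack, and the cork footbed lies on its sole within about 2 mm, let go, at about 22.5 s of the 67 s allowed.

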